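# Press a flanged bush home with a one-handed bar clamp

## Robot

A 7-joint arm with a two-finger parallel gripper is mounted at the origin on a cart in front of the work surface, level with it; the furniture and walls round the work are solid. World frame = base frame: x ahead of the robot, y to its left, z up, the work surface at z = 0. Lengths are in mm, angles in rad, forces in N, time in s.
With the tool pointing down it reaches from about 425 to 825 mm from the base axis. Payload 3.6 kg.
Tool frame: the origin (TCP) lies at the centre of the arm's flange, where the gripper is bolted on; the fingertips stand 186 mm ahead of it and the grasp point (between the pads) lies 167 mm ahead of it; z points along the fingers, y is the line along which they close (so a half turn about z gives the same grasp; the last joint's range is limited). The gripper opens to 93 mm and grips with 3 to 60 N. Pads are 15 mm wide; open, the fingers measure 128 mm over their backs; the gripper's body (75 mm by 188 mm) begins 65 mm behind the grasp point.
Start: joints at [-0.026, 0.615, -0.013, 1.423, 0.008, 1.103, -0.04], TCP at [649.981, 0.017, 404.74] pointing down, gripper open.
Joint ranges: [-3.12, 3.12], [-0.3, 2.06], [-1.34, 1.32], [0.26, 2.42], [-1.36, 4.5], [0.01, 1.98], [-2.84, 2.84]. Speed limits (rad/s): [2.79, 2.79, 3.14, 3.14, 3.14, 3.14, 3.14].

## Interface

Orientations are given as a rotation vector (axis times angle).
In Python, from station import env, cams gives the robot as it stands. The module is installed in compiled form; this text tells all that it offers.
- The arm moves only by the tool jog_arm, never from a script. Its arguments are lists of equal length, an entry for each row: "gripper": the opening in per cent of the stroke, from 0 (shut) to 100 (fully open); "translation": the shift along the tool's x, y, z in mm, a list of three; "roll": the turn about the tool's z in rad. A call has 1 to 20 rows; each row is the pose to reach, as a shift and turn from the pose commanded when the call began, along the tool's axes at that moment; what a row does not reach only later rows make up. A row lasts 1/8 s, in which the tool goes at most 62.5 mm and 10.7 degrees, less where a joint would pass 70% of its speed; a pose out of reach is approached as far as the arm can. A call with a gripper value outside its range is refused whole. The fingers move at their own pace and stop on an object; the grip force is fixed at half the most. Time passes only in rows, so rows that repeat a pose let the fingers close. It gives the time, the measured TCP pose, the force, the opening and the grip force at its end, in the units of the state.
- env.observe(): the state, without advancing time (a new reading comes with each control period).
- cams.camera(name): name is "scene" or "side" or "wrist"; returns a dict with "pixels" (420x560x3 uint8, red, green, blue), "intrinsics" (3x3 intrinsics, pixels), "extrinsics" (4x4, takes a point from world to camera coordinates); the wrist camera has in their place "T_tool_cam" (4x4, takes a point from camera to tool coordinates, whose origin is the TCP and whose axes are the flange's). Camera axes: x right, y up, looking along -z (the intrinsics and any distortion apply to the point x, -y, -z); pixel columns grow to the right and rows downward; lengths in mm; the calibration is good to about 2 mm. A picture is of the moment at which its call begins: read the wrist's pose just before it. There is no depth.
- env.close_job(): hands the job in; it is judged then, once.
The state is a dict: "t": time; "qpos": joint angles; "qd": joint speeds; "joint_efforts": joint torques, N m; "position": TCP position; "ee_rot": TCP orientation; "contact_force": force on the tool from outside, world axes, zero at the start; "moment": the same for the moment, N m; "gripper_width": finger opening in mm; "grasp_force": force on a finger pad.
Only numpy, scipy, OpenCV 4.12 (cv2) and the standard library are available. Lean on these libraries where they do the work, as an engineer would, in place of code of your own. Each camera call takes 0.05 s, during which the arm holds its last target. There are 200 camera calls.

## Task

Set the aluminium housing down in the nest of the clamp press, between the rails, with the flange of its half-started bush facing the sliding jaw, and let go of it. Then squeeze the clamp's trigger, stroke by stroke and with a light hand, until the jaw has pressed the bush fully home, its flange tight on the housing. Finally push the release tab to free the jaw and slide it back well clear, so that the finished housing stands loose in the nest.

Things in the scene. Friction and masses are not known exactly. Their poses are not given: they have to be found in the camera images.
- press: fixed press: plywood board 140 x 262 x 15 mm with a toothed bar on two grey posts and a one-handed ratchet bar clamp lying on its side on it. Origin under the bar at bench level; z up; y along the bar, from the sliding jaw to the fixed jaw; x from the bar towards jaws and nest; grip, trigger and release tab are on the -x side. Highest point 107 mm.
- bar (a point): point on the bar's axis, 85 mm above press's origin. Bar 14 mm wide, 9 mm thick, along y; its posts, 34 mm wide, stand at y = -112 to -96 and 102 to 120 mm. Axes as press.
- fixed_pad (a point): centre of the face of the fixed jaw's round pad (34 mm diameter), 52 mm from the bar axis; it looks to -y, and backs the housing while the bush is pressed. Axes as press.
- nest (a point): centre of the nest's floor, where the middle of the housing's underside belongs (then 3 mm short of the fixed pad), 60 mm above the bench. Pedestal 62 x 48 mm with two rails along y, 7 mm wide and 7 mm high, 43.6 mm apart; the housing stands between them. 25 mm are free between housing and bar. Axes as press.
- jaw: sliding clamp half: black shell 46 x 54 x 34 mm round the bar, jaw arm, grip. Origin on the bar axis in the plane of its pad's face; axes as press. It travels from y = 0 to 78 mm in the press's frame and starts at 24 to 40. By hand it slides towards the fixed jaw with about 3 to 6 N; backwards its pawl locks on the bar's 4.5 mm teeth unless the release tab is pushed over.
- jaw_pad (a point): centre of the face of the sliding jaw's round rubber pad (34 mm diameter), 52 mm from the bar axis; it looks to +y and presses on the bush's flange. Axes as press.
- grip (a point): middle of the clamp's grip, 64 mm from the bar axis (85 mm above the bench), a rigid part of the sliding half: black bar 20 mm thick along y, 28 mm high, reaching out to 99 mm from the bar axis. It is 68 mm behind (-y) the pad's face. Axes as press.
- trigger_grip (a point): middle of the dark steel trigger, 64 mm from the bar axis, 44 mm in front (+y) of grip when released: 12 mm thick, 24 mm high. Over the outside, grip and trigger measure about 60 mm released and 36 mm squeezed. Take both from above between the fingers, closing along y. On a blocked jaw the trigger stops part way.
- trigger (a joint): angle of the trigger, rad: 0 released, 0.29 fully squeezed (25 mm at the grip point); sprung with 3.5 to 5.5 N there. Up to half the stroke is lost till the drive pawl bites; a full stroke walks the jaw one tooth, 4.5 mm. Then let the trigger spring back fully. The jaw presses with about 2.7 times the squeeze left after the spring, less 5 N of jaw friction.
- release_tab (a point): front (+y) face of the steel release tab, which sticks out of the shell in front of the trigger, 33.5 mm from the bar axis and 15 mm behind the pad's face: 14 mm wide along x, from 73 to 107 mm above the bench. Pushed 8 mm towards -y (towards the grip; 1 to 2 N) it swings on an upright pin and lifts the holding pawl; pushing on that way (2 to 4 N) slides the whole clamp half back.
- housing: loose aluminium bearing housing, 40 x 30 x 50 mm (x, y, z), about 0.26 kg with its bush, standing upright on the bench; origin at the centre of its underside. A through bore along y, 25 mm up, takes the bush, whose flange is on the -y side. Grasp it across its 40 mm width (x).
- bush (a joint): gap between the brass bush's flange and the housing's face, m: 0 is fully home; starts at 8 to 12 mm. Tight fit: it goes in at a little over 20 N on the flange and stays where it is; this asks for about 18 to 24 N of squeeze on grip and trigger (with less it stalls). More than 60 N from the jaw (about 30 N of squeeze, or running into it hard) damages the bush.
- flange (a point): centre of the outer face of the bush's flange (34 mm diameter, 4 mm thick, 25 mm above the housing's underside), looking to the housing's -y. Axes as housing.
- sleeve_a: grey steel sleeve, 22 mm diameter, 46 mm high, standing on the bench; leave it alone.
- sleeve_b: another such sleeve; leave it alone.
- tape_measure: yellow tape measure, 71 x 96 x 37 mm; leave it alone.

How it is judged:
By the outcome, as a careful person would: the job done as asked, in the order asked, and still so for the second after the job is handed in, with the robot touching nothing.
It also fails if it takes over 72 s, if anything falls off the work surface, if the arm or the gripper's body presses on something with over 40 N, if the wrist force passes 120 N, or if a joint passes its speed limit or range.

## Working session

There is one attempt and no reset: what is moved stays moved. The work goes in short steps, Python scripts to look and compute and a tool call to move; the robot and the scene stay as the last step left them, time stands still between calls to the robot, and variables do not carry over. Pictures are saved under pics/ and viewed, at most 10 in all, crops included, and the job is handed in when it is done.

Besides the shell and the picture viewer there is one more tool, called after "Emit:" by a JSON object that holds its "fn" and its "kwargs". jog_arm: Moves the arm, as the interface text tells. Its arguments: {"type":"object","properties":{"gripper":{"type":"array"},"translation":{"type":"array"},"roll":{"type":"array"}},"required":["gripper","translation","roll"]}

```bash
mkdir -p pics
cat > h.py <<'E'
import numpy as np, cv2, json
from station import env, cams
from scipy.spatial.transform import Rotation as R
def snap(name, fn):
    s=env.observe(); c=cams.camera(name)
    cv2.imwrite('pics/'+fn+'.png', c['pixels'][:,:,::-1])
    if name=='wrist':
        T=np.eye(4);T[:3,:3]=R.from_rotvec(s['ee_rot']).as_matrix();T[:3,3]=s['position']
        E=np.linalg.inv(T@np.array(c['T_tool_cam']))
    else: E=np.array(c['extrinsics'])
    np.savez('pics/'+fn+'.npz',K=c['intrinsics'],E=E); 
    if set(c)-{'pixels','intrinsics','extrinsics','T_tool_cam'}: print({k:c[k] for k in c if k!='pixels'})
    return c['pixels']
def ray(fn,u,v):
    d=np.load('pics/'+fn+'.npz');K,E=d['K'],d['E']
    r=np.linalg.inv(K)@[u,v,1]; r=np.array([r[0],-r[1],-r[2]])
    return -E[:3,:3].T@E[:3,3], E[:3,:3].T@r
def atz(fn,u,v,z):
    o,r=ray(fn,u,v); return o+r*(z-o[2])/r[2]
def proj(fn,p):
    d=np.load('pics/'+fn+'.npz');K,E=d['K'],d['E']
    q=E[:3,:3]@p+E[:3,3]; w=K@[q[0],-q[1],-q[2]]; return w[:2]/w[2]
E
python3 - <<'E'
from h import *
a=snap('scene','s0');b=snap('side','d0');c=snap('wrist','w0')
for f in('s0','d0','w0'):
    d=np.load('pics/'+f+'.npz');print(f,d['K'].round(1).tolist(),(-d['E'][:3,:3].T@d['E'][:3,3]).round(0))
s=env.observe();print({k:np.round(v,3).tolist() for k,v in s.items()})
E
```

```text
s0 [[466.5, 0.0, 278.3], [0.0, 466.5, 206.3], [0.0, 0.0, 1.0]] [ 105. -854.  674.]
d0 [[467.3, 0.0, 285.1], [0.0, 467.3, 216.3], [0.0, 0.0, 1.0]] [   47. -1162.   594.]
w0 [[355.1, 0.0, 280.0], [0.0, 355.1, 209.3], [0.0, 0.0, 1.0]] [651.  73. 383.]
{'t': 0.15, 'qpos': [-0.027, 0.616, -0.013, 1.424, 0.008, 1.103, -0.04], 'qd': [0.0, -0.001, 0.0, -0.004, -0.0, -0.0, 0.0], 'joint_efforts': [0.001, -45.935, 0.209, -16.594, -0.061, 0.018, 0.0], 'position': [649.765, 0.018, 403.878], 'ee_rot': [-2.22, -2.221, 0.002], 'contact_force': [0.113, 0.3, 0.08], 'moment': [0.044, 0.014, -0.017], 'grasp_force': 0.0, 'gripper_width': 93.319}
```

View pics/s0.png

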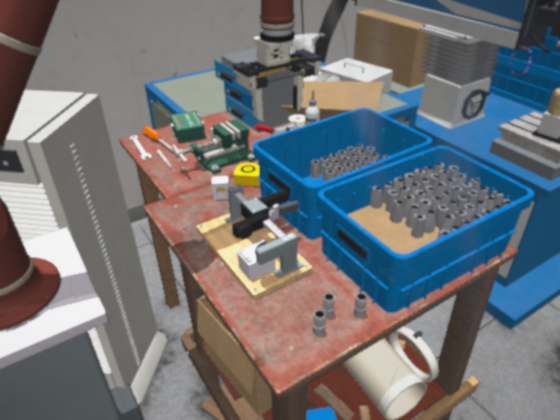

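View pics/w0.png

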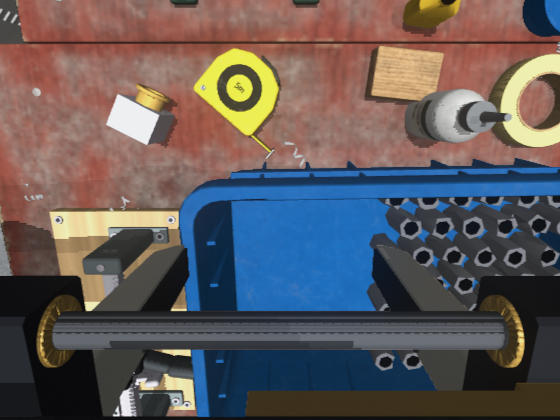

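The scene view shows the press mid-picture, with its fixed jaw and nest near (250,262), the black clamp at (265,215) and its grip facing the bin. The wrist view shows the housing at (140,120) with its brass flange pointing up in the image, the tape at (237,90) and the press at lower left, (120,240) onwards.

Run:
```python
from h import *
for u,v,z in [(112,95,50),(172,112,50),(160,143,50),(108,128,50),(152,95,25),(55,212,15),(178,210,15),(138,236,85),(100,265,90),(237,90,37),(185,190,120)]: print(u,v,z,atz('w0',u,v,z).round(0))
for u,v,z in [(200,225,15),(260,290,15),(310,265,15),(240,190,90),(290,240,90),(328,295,46),(318,312,46),(360,295,46),(325,197,120),(395,300,0),(330,215,120)]: print('s',u,v,z,atz('s0',u,v,z).round(0))
a=cv2.imread('pics/s0.png')[160:340,180:400]; cv2.imwrite('pics/s0c.png',cv2.resize(a,None,fx=3.3,fy=3.3,interpolation=cv2.INTER_CUBIC))
```

```text
112 95 50 [499.  88.  50.]
172 112 50 [552.  74.  50.]
160 143 50 [538.  46.  50.]
108 128 50 [492.  59.  50.]
152 95 25 [526.  89.  25.]
55 212 15 [407. -31.  15.]
178 210 15 [540. -28.  15.]
138 236 85 [523. -33.  85.]
100 265 90 [488. -59.  90.]
237 90 37 [610.  93.  37.]
185 190 120 [578.  16. 120.]
s 200 225 15 [408. -35.  15.]
s 260 290 15 [ 417. -289.   15.]
s 310 265 15 [ 540. -286.   15.]
s 240 190 90 [505. -61.  90.]
s 290 240 90 [ 500. -271.   90.]
s 328 295 46 [ 499. -396.   46.]
s 318 312 46 [ 460. -418.   46.]
s 360 295 46 [ 548. -428.   46.]
s 325 197 120 [ 620. -225.  120.]
s 395 300 0 [ 628. -444.    0.]
s 330 215 120 [ 589. -281.  120.]
```

View pics/s0c.png

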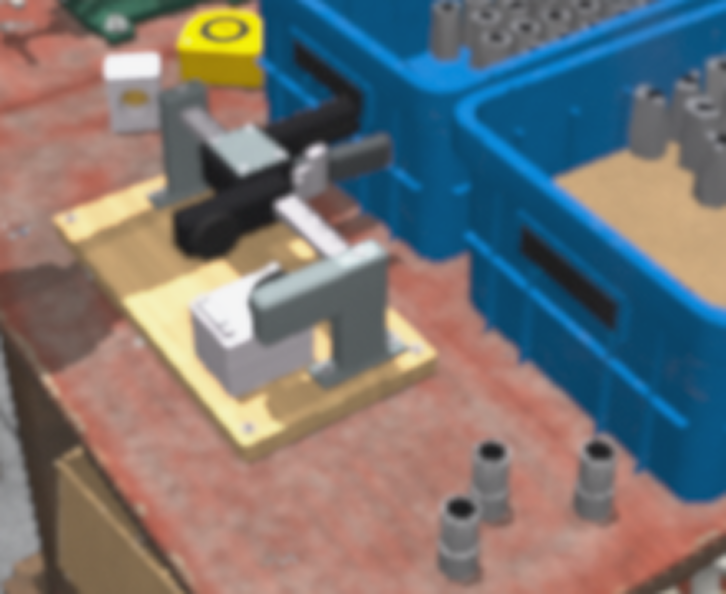

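Crop: fixed jaw and nest at the near end, clamp half at the far end with grip and trigger toward the bin, three sleeves in front, housing behind. Now a closer look at the housing and the press.

Emit:
{"fn": "jog_arm", "kwargs": {"gripper": [100,100,100,100], "translation": [[-10,-45,15],[-25,-90,30],[-40,-130,50],[-40,-130,50]], "roll": [0,0,0,0]}}

```text
t: 0.65
position: [516.0, -41.5, 352.9]
ee_rot: [-2.221, -2.214, 0.011]
contact_force: [1.3, 0.5, 0.9]
gripper_width: 93.3
grasp_force: 0.0
```

Run:
```python
from h import *
a=snap('wrist','w1'); print(env.observe()['position'])
```

```text
[518.74526495 -40.60374876 354.22997265]
```

Emit:
{"fn": "jog_arm", "kwargs": {"gripper": [100,100,100,100,100,100,100], "translation": [[-50,-5,-10],[-110,-10,-20],[-170,-20,-40],[-230,-25,-50],[-280,-30,-50],[-290,-30,-50],[-290,-30,-50]], "roll": [0,0,0,0,0,0,0]}}

```text
t: 1.58
position: [491.0, -330.1, 404.8]
ee_rot: [2.221, 2.221, 0.002]
contact_force: [0.4, 1.1, 0.3]
gripper_width: 93.1
grasp_force: 0.0
```

Run:
```python
from h import *
b=snap('wrist','w2'); print(env.observe()['position'])
a=cv2.imread('pics/w1.png'); 
A=a[0:330,100:500]
B=b[:,:,::-1][0:330,60:500]
cv2.imwrite('pics/w1c.png',cv2.resize(A,None,fx=1.8,fy=1.8)); cv2.imwrite('pics/w2c.png',cv2.resize(B,None,fx=1.8,fy=1.8,interpolation=cv2.INTER_CUBIC))
```

```text
[ 491.33785351 -328.67319985  404.75822795]
```

View pics/w1c.png

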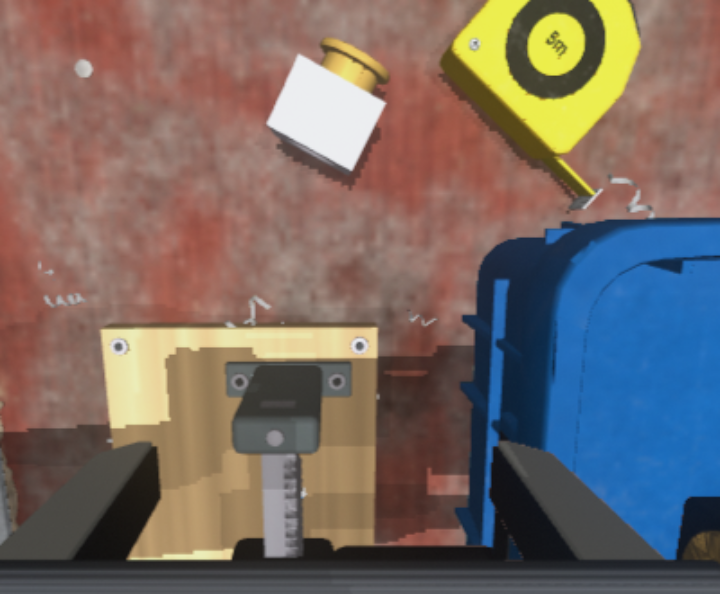

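View pics/w2c.png

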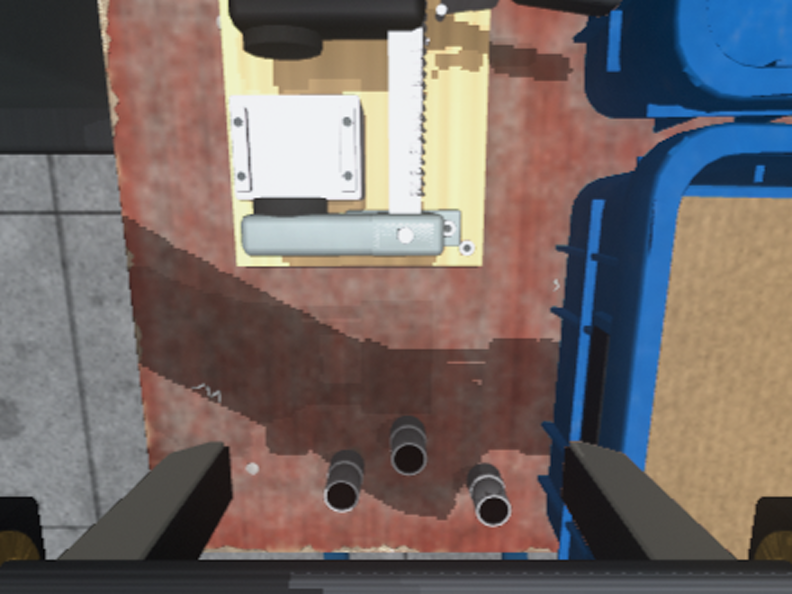

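w1: housing top corners at crop (298,55), (385,102), (352,172), (267,124), flange at (355,62), so turned about 28°. w2: nest pedestal (231–363, 97–200) between rails, fixed pad at (290,206), bar at x 388–427, and the jaw at the top edge.

Run:
```python
from h import *
P=[atz('w1',100+u/1.8,v/1.8,50) for u,v in [(298,55),(385,102),(352,172),(267,124)]]
P=np.array(P)
print(P.round(1), P.mean(0).round(1)); 
for i in range(4):
    d=P[(i+1)%4]-P[i]; print(np.linalg.norm(d).round(1), np.degrees(np.arctan2(d[1],d[0])).round(1))
print('flange', [atz('w1',100+u/1.8,v/1.8,42).round(1) for u,v in [(322,42),(388,80)]])
def q(n,u,v,z,f='w2',ox=60): print(n,(u,v,z),atz(f,ox+u/1.8,v/1.8,z).round(1))
for u,v in [(231,97),(361,97),(363,199),(239,200)]: q('ped',u,v,60)
for u,v in [(249,105),(341,105),(248,190),(341,190)]: q('railin?',u,v,67)
for u,v in [(239,121),(348,121),(241,176),(347,176)]: q('screw',u,v,67)
for u,v in [(388,40),(426,40),(390,210),(423,210)]: q('bar',u,v,89.5)
for u,v in [(255,198),(328,198)]: q('pad',u,v,85)
for u,v in [(237,266),(482,265),(223,0),(490,60)]: q('board',u,v,15)
for u,v in [(103,328),(376,327)]: q('boardfar',u,v,15,'w1',100)
for u,v in [(243,50),(322,50)]: q('jawpad',u,v,85)
for u,v in [(343,495),(409,458),(492,510)]: q('sleeve',u,v,46)
for u,v in [(270,540),(297,540)]: q('bar1',u,v,89.5,'w1',100)
for u,v in [(235,430),(320,430)]: q('post1',u,v,100,'w1',100)
```

```text
[[504.1  88.8  50. ]
 [539.5  71.1  50. ]
 [526.2  43.8  50. ]
 [490.9  62.8  50. ]] [515.2  66.6  50. ]
39.6 -26.6
30.4 -116.0
40.1 151.7
29.1 63.1
flange [array([513.7,  95.2,  42. ]), array([541.2,  80.7,  42. ])]
ped (231, 97, 60) [ 414.7 -209.    60. ]
ped (361, 97, 60) [ 475.8 -209.    60. ]
ped (363, 199, 60) [ 476.1 -255.2   60. ]
ped (239, 200, 60) [ 415.4 -255.6   60. ]
railin? (249, 105, 67) [ 424.4 -213.4   67. ]
railin? (341, 105, 67) [ 466.9 -213.4   67. ]
railin? (248, 190, 67) [ 421.7 -251.1   67. ]
railin? (341, 190, 67) [ 466.  -251.1   67. ]
screw (239, 121, 67) [ 419.4 -220.3   67. ]
screw (348, 121, 67) [ 470.  -220.3   67. ]
screw (241, 176, 67) [ 418.8 -244.7   67. ]
screw (347, 176, 67) [ 469.  -244.7   67. ]
bar (388, 40, 89.5) [ 488.9 -191.2   89.5]
bar (426, 40, 89.5) [ 504.8 -191.2   89.5]
bar (390, 210, 89.5) [ 489.6 -260.1   89.5]
bar (423, 210, 89.5) [ 504.3 -260.1   89.5]
pad (255, 198, 85) [ 428.6 -254.9   85. ]
pad (328, 198, 85) [ 461.6 -254.9   85. ]
board (237, 266, 15) [ 401.3 -291.9   15. ]
board (482, 265, 15) [ 541.5 -291.3   15. ]
board (223, 0, 15) [ 403.  -155.9   15. ]
board (490, 60, 15) [ 542.  -184.2   15. ]
boardfar (103, 328, 15) [401.9 -29.6  15. ]
boardfar (376, 327, 15) [540.1 -29.3  15. ]
jawpad (243, 50, 85) [ 427.  -194.1   85. ]
jawpad (322, 50, 85) [ 460.7 -194.1   85. ]
sleeve (343, 495, 46) [ 461.6 -420.    46. ]
sleeve (409, 458, 46) [ 499.7 -397.    46. ]
sleeve (492, 510, 46) [ 548.2 -429.5   46. ]
bar1 (270, 540, 89.5) [ 491.4 -106.7   89.5]
bar1 (297, 540, 89.5) [ 502.9 -106.6   89.5]
post1 (235, 430, 100) [480.2 -53.3 100. ]
post1 (320, 430, 100) [513.  -53.3 100. ]
```

Run:
```python
from h import *
b=cv2.imread('pics/w2.png')[0:160,170:330]
cv2.imwrite('pics/w2d.png',cv2.resize(b,None,fx=3.7,fy=3.7,interpolation=cv2.INTER_CUBIC))
```

```text
(no output)
```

View pics/w2d.png

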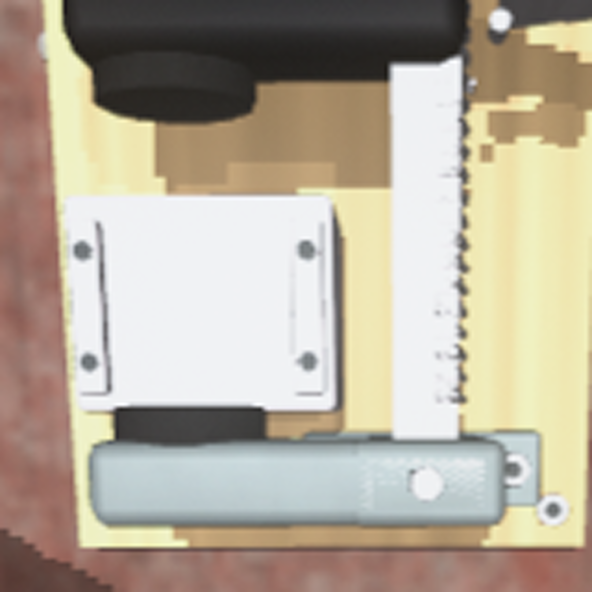

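```bash
python3 - <<'E'
from h import *
# bin far rim (edge along x): same edge in w0 and w1 -> y(z) curves
a0=cv2.imread('pics/w0.png');a1=cv2.imread('pics/w1.png')
def blue(a):
    h=cv2.cvtColor(a,cv2.COLOR_BGR2HSV);return (h[:,:,0]>98)&(h[:,:,0]<118)&(h[:,:,1]>150)&(h[:,:,2]>60)
for f,a,us in(('w0',a0,(215,225,270,330)),('w1',a1,(430,460,480))):
    m=blue(a)
    for u in us:
        col=np.where(m[60:330,u])[0]+60
        v=col[0]; print(f,u,v,[atz(f,u,v,z)[:2].round(1).tolist() for z in(80,100,120,140)])
for f,a,vs in (('w0',a0,(210,230,250)),('w1',a1,(170,200,230))):
    m=blue(a)
    for v in vs:
        u=np.where(m[v,:])[0][0]; print('left',f,u,v,[atz(f,u,v,z)[:2].round(1).tolist() for z in(0,80,120)])
for n,u,v in (('tape',442,62),('tape',475,45),('hook',575,205),('tapeR',590,195)): print(n,atz('w1',100+u/1.8,v/1.8,37 if n=='tape' else 15).round(1))
for u,v in((175,120),(175,80)):
  for z in (70,100): print('jawpad',z,atz('w2',170+u/3.7,v/3.7,z).round(1))
E
cp pics/d0.png pics/x.png
python3 - <<'E'
import cv2
b=cv2.imread('pics/d0.png'); cv2.imwrite('pics/d0c.png',cv2.resize(b[110:290,200:420],None,fx=3.3,fy=3.3,interpolation=2))
E
```

```text
w0 215 181 [[593.4, 15.8], [597.1, 19.6], [600.9, 23.4], [604.7, 27.2]]
w0 225 180 [[602.1, 16.7], [605.3, 20.4], [608.5, 24.1], [611.7, 27.9]]
w0 270 170 [[641.1, 25.4], [641.8, 28.6], [642.4, 31.7], [643.0, 34.9]]
w0 330 169 [[692.7, 26.3], [689.9, 29.4], [687.1, 32.5], [684.4, 35.6]]
w1 430 124 [[618.0, 23.5], [610.0, 24.1], [602.1, 24.8], [594.1, 25.4]]
w1 460 122 [[638.4, 24.7], [628.8, 25.3], [619.2, 25.8], [609.6, 26.4]]
w1 480 121 [[652.0, 25.4], [641.4, 25.9], [630.7, 26.4], [620.0, 26.9]]
left w0 180 210 [[537.4, -32.3], [561.0, -10.3], [572.8, 0.7]]
left w0 180 230 [[535.7, -55.9], [559.6, -29.0], [571.6, -15.5]]
left w0 187 250 [[542.0, -80.3], [564.6, -48.3], [576.0, -32.3]]
left w1 373 170 [[601.2, -21.1], [580.9, -8.4], [570.8, -2.1]]
left w1 372 200 [[602.1, -50.1], [581.7, -30.4], [571.4, -20.6]]
left w1 368 230 [[600.2, -80.5], [580.2, -53.5], [570.2, -40.0]]
tape [564.2  88.4  37. ]
tape [577.7  94.9  37. ]
hook [634.1  29.8  15. ]
tapeR [640.7  34.4  15. ]
jawpad 70 [ 441.6 -194.4   70. ]
jawpad 100 [ 446.4 -200.3  100. ]
jawpad 70 [ 442.  -186.4   70. ]
jawpad 100 [ 446.7 -193.2  100. ]
```

View pics/d0c.png

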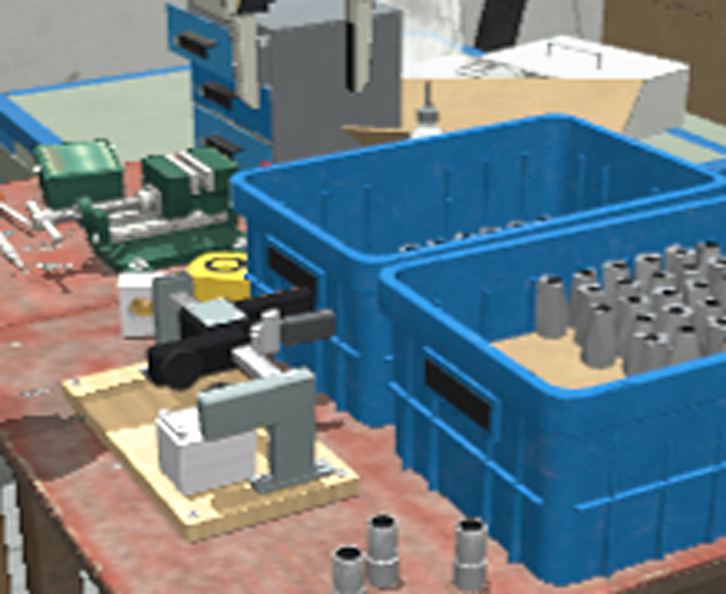

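Run:
```python
from h import *
def q(n,f,u,v,zs): print(n,f,[(z,atz(f,u,v,z)[:2].round(0).tolist()) for z in zs])
q('rim far-left corner','d0',200+235/3.3,110+178/3.3,(100,120,140))
q('rim near corner','d0',200+378/3.3,110+262/3.3,(100,120,140))
q('bot near corner','d0',200+385/3.3,110+423/3.3,(0,))
q('bot far','d0',200+262/3.3,110+300/3.3,(0,40))
q('grip tip','d0',200+315/3.3,110+290/3.3,(71,85,99))
q('trig tip','d0',200+333/3.3,110+318/3.3,(73,85,97))
q('tab','d0',200+270/3.3,110+312/3.3,(107,))
q('binA near corner','w2',60+590/1.8,100/1.8,(60,120,))
q('binA left','w2',60+585/1.8,45/1.8,(60,120,))
q('binA front','w2',60+650/1.8,118/1.8,(60,120,))
for n,p in (('grip',(596,-126,99)),('trig',(590,-170,97)),('tab',(530,-178,107))):
    w=proj('d0',np.array(p)); print(n,(w-[200,110])*3.3)
a=cv2.imread('pics/w1.png')
b=cv2.imread('pics/w2.png')[0:120,290:430]
cv2.imwrite('pics/m.png',cv2.resize(b,None,fx=5,fy=5,interpolation=2))
```

```text
rim far-left corner d0 [(100, [649.0, 149.0]), (120, [625.0, 96.0]), (140, [600.0, 43.0])]
rim near corner d0 [(100, [661.0, -110.0]), (120, [636.0, -153.0]), (140, [611.0, -195.0])]
bot near corner d0 [(0, [615.0, -202.0])]
bot far d0 [(0, [639.0, 74.0]), (40, [599.0, -10.0])]
grip tip d0 [(71, [618.0, -77.0]), (85, [602.0, -106.0]), (99, [587.0, -135.0])]
trig tip d0 [(73, [601.0, -141.0]), (85, [588.0, -164.0]), (97, [575.0, -188.0])]
tab d0 [(107, [527.0, -173.0])]
binA near corner w2 [(60, [584.0, -210.0]), (120, [567.0, -219.0])]
binA left w2 [(60, [579.0, -187.0]), (120, [563.0, -200.0])]
binA front w2 [(60, [613.0, -218.0]), (120, [590.0, -225.0])]
grip [319.45113746 284.03758966]
trig [338.81692343 306.40306152]
tab [276.05934378 313.49691032]
```

Run:
```python
from h import *
def tri(obs):
    A=np.zeros((3,3));b=np.zeros(3)
    for f,u,v in obs:
        o,r=ray(f,u,v);r/=np.linalg.norm(r);M=np.eye(3)-np.outer(r,r);A+=M;b+=M@o
    p=np.linalg.solve(A,b);print(p.round(0),[ (proj(f,p)-[u,v]).round(1).tolist() for f,u,v in obs])
S=lambda u,v:('s0',180+u/3.3,160+v/3.3); D=lambda u,v:('d0',200+u/3.3,110+v/3.3)
tri([S(440,88),D(378,262)])
tri([S(265,0),D(237,176)])
tri([S(425,258),D(380,425)])
tri([S(355,105),D(315,297)])
tri([S(388,140),D(333,315)])
# predicted wrist pixels of rim for hypotheses
for p in ((580,26,145),(575,26,120),(580,-100,145)): print(p,proj('w0',np.array(p)).round(0),proj('w1',np.array(p)).round(0),proj('w2',np.array(p)).round(0))
```

```text
[ 599. -212.  147.] [[0.7, -0.4], [-0.6, 0.3]]
[ 505. -164.  218.] [[1.1, -0.5], [-0.9, 0.4]]
[ 612. -191.   -9.] [[1.9, -0.9], [-1.7, 0.7]]
[ 593. -124.   87.] [[0.0, -0.0], [-0.0, 0.0]]
[ 578. -183.   97.] [[-0.3, 0.2], [0.2, -0.1]]
(580, 26, 145) [178. 184.] [406. 123.] [ 479. -551.]
(575, 26, 120) [180. 178.] [383. 122.] [ 442. -463.]
(580, -100, 145) [190. 344.] [388. 337.] [ 444. -191.]
```

The rim of the bin is at about z 147 and x ≥ 580, so I come down 18 mm off-centre, away from it, and let the right finger draw the housing in.

Emit:
{"fn": "jog_arm", "kwargs": {"gripper": [100,100,100,100,100,100,100,100,100,100,100,100], "translation": [[40,1,0],[100,2,0],[160,4,0],[220,5,0],[280,6,0],[340,7,20],[390,8,50],[405,9,90],[405,9,130],[405,9,140],[405,9,140],[405,9,140]], "roll": [0,0.1,0.2,0.3,0.4,0.47,0.47,0.47,0.47,0.47,0.47,0.47]}}

```text
t: 3.12
position: [499.6, 75.2, 266.3]
ee_rot: [2.677, 1.643, 0.005]
contact_force: [0.9, 0.9, 0.2]
gripper_width: 93.2
grasp_force: 0.0
```

Run:
```python
from h import *
a=snap('wrist','w3'); s=env.observe(); print(s['position'].round(1),s['t'],R.from_rotvec(s['ee_rot']).as_matrix().round(3))
cv2.imwrite('pics/w3c.png',cv2.resize(a[:,:,::-1],None,fx=1.4,fy=1.4,interpolation=2))
```

```text
[499.6  75.  266.3] 3.175 [[ 0.453  0.891  0.003]
 [ 0.891 -0.453  0.001]
 [ 0.002  0.003 -1.   ]]
```

View pics/w3c.png

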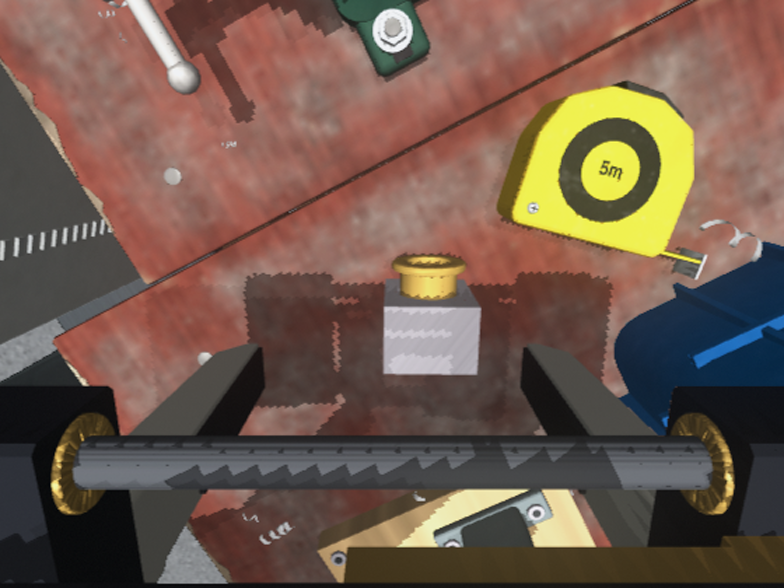

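w3: housing top at (384–480, 306–375), square to the fingers and between them. The right finger clears the bin rim. Go down and close.

Run:
```python
from h import *
P=np.array([atz('w3',u/1.4,v/1.4,50) for u,v in [(384,306),(478,306),(480,375),(384,375)]]);print(P.round(1),P.mean(0))
d=P[1]-P[0];print(np.arctan2(d[1],d[0]))
```

```text
[[504.4  89.5  50. ]
 [538.9  72.   50. ]
 [527.   43.5  50. ]
 [490.3  62.1  50. ]] [515.1543182   66.78699386  50.        ]
-0.47068330083696497
```

Emit:
{"fn": "jog_arm", "kwargs": {"gripper": [100,100,100,100,100,80,65,55,45,40,35,30,30,30], "translation": [[0,0,20],[0,0,45],[0,0,60],[0,0,65],[0,0,65],[0,0,65],[0,0,65],[0,0,65],[0,0,65],[0,0,65],[0,0,65],[0,0,65],[0,0,65],[0,0,65]], "roll": [0,0,0,0,0,0,0,0,0,0,0,0,0,0]}}

```text
t: 4.92
position: [499.9, 74.8, 200.3]
ee_rot: [2.677, 1.642, 0.004]
contact_force: [4.4, -2.8, 4.5]
gripper_width: 40.0
grasp_force: 30.0
```

Emit:
{"fn": "jog_arm", "kwargs": {"gripper": [30,30,30,30,30,30,30,30,30,30,30,30,30,30], "translation": [[0,0,-40],[0,0,-90],[0,0,-130],[-20,6,-140],[-60,18,-140],[-105,32,-140],[-150,45,-140],[-200,61,-140],[-245,74,-140],[-280,85,-140],[-296,90,-140],[-300,91,-140],[-300,91,-140],[-300,91,-140]], "roll": [0,0,0,0,-0.08,-0.16,-0.24,-0.32,-0.4,-0.45,-0.47,-0.47,-0.47,-0.47]}}

```text
t: 6.68
position: [444.3, -232.0, 339.3]
ee_rot: [-2.217, -2.222, -0.0]
contact_force: [0.1, -0.4, -2.1]
gripper_width: 39.9
grasp_force: 30.0
```

Run:
```python
from h import *
a=snap('wrist','w4'); s=env.observe(); print(s['position'].round(1),s['t'],s['gripper_width'],R.from_rotvec(s['ee_rot']).as_matrix().round(4))
cv2.imwrite('pics/w4c.png',cv2.resize(a[:,:,::-1],None,fx=1.4,fy=1.4,interpolation=2))
```

```text
[ 444.4 -232.2  339.5] 6.725 39.62031341577376 [[-0.0024  1.     -0.0012]
 [ 1.      0.0024  0.0014]
 [ 0.0014 -0.0011 -1.    ]]
```

View pics/w4c.png

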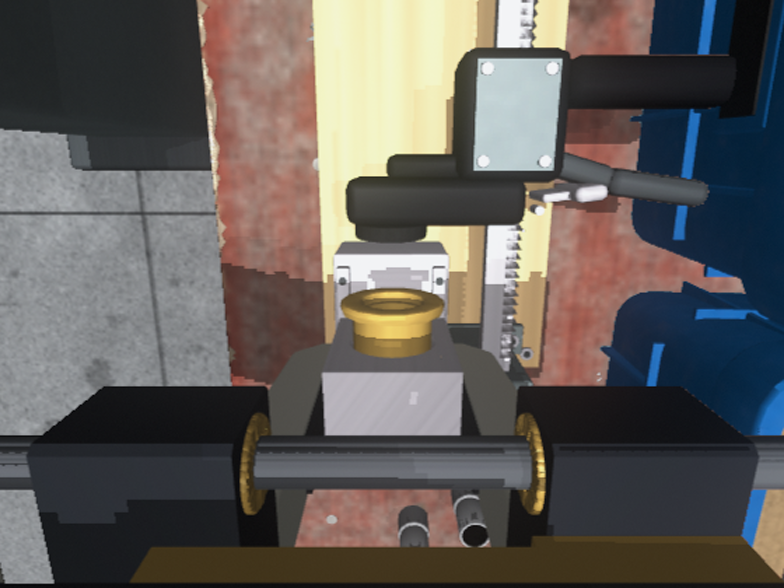

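w4: housing held with its flange toward the jaw. Nest screws at (342,282) and (438,282), grip at (570–735, 57–108), trigger end at (705,192), tab at (590,192).

Run:
```python
from h import *
def q(n,u,v,*zs): print(n,[(z,atz('w4',u/1.4,v/1.4,z)[:2].round(1).tolist()) for z in zs])
q('screwL',342,282,67);q('screwR',438,282,67)
q('barL',486,240,89.5);q('barR',510,240,89.5)
q('housTopL',323,373,139.5);q('housTopR',462,373,139.5); q('flL',342,310,114);q('flR',444,310,114)
q('shell front',515,175,102);q('shell back',515,52,102);q('shL',460,110,102);q('shR',566,110,102)
q('grip tip back',730,57,99);q('grip front',700,107,99,71);q('gripx',735,80,99,85)
q('trig tip',707,190,97,85);q('trig front',680,204,97,73);q('trig back',680,176,97)
q('tab front',590,202,107);q('tabL',575,190,107);q('tabR',606,190,107)
q('jawpad low',390,240,70,102);q('pedtop',390,243,60)
```

```text
screwL [(67, [418.5, -221.1])]
screwR [(67, [468.7, -221.0])]
barL [(89.5, [488.4, -195.2])]
barR [(89.5, [499.5, -195.2])]
housTopL [(139.5, [417.8, -239.9])]
housTopR [(139.5, [472.3, -239.7])]
flL [(114, [423.2, -221.9])]
flR [(114, [467.2, -221.8])]
shell front [(102, [496.9, -165.4])]
shell back [(102, [493.7, -117.5])]
shL [(102, [472.5, -139.4])]
shR [(102, [516.1, -139.3])]
grip tip back [(99, [581.7, -118.6])]
grip front [(99, [572.7, -137.8]), (71, [588.9, -135.1])]
gripx [(99, [585.3, -127.3]), (85, [594.3, -125.3])]
trig tip [(97, [582.5, -171.7]), (85, [590.0, -172.4])]
trig front [(97, [571.7, -177.8]), (73, [585.3, -179.9])]
trig back [(97, [569.8, -165.8])]
tab front [(107, [528.0, -176.2])]
tabL [(107, [521.2, -171.3])]
tabR [(107, [534.2, -171.3])]
jawpad low [(70, [443.6, -198.5]), (102, [443.8, -193.4])]
pedtop [(60, [443.5, -201.7])]
```

Emit:
{"fn": "jog_arm", "kwargs": {"gripper": [30,30,30,30,30,30,30,30,30,30], "translation": [[-2,0,20],[-2,0,40],[-2,0,58],[-2,0,66],[-2,0,69],[-2,0,71],[-2,0,73],[-2,0,75],[-2,0,75],[-2,0,75]], "roll": [0,0,0,0,0,0,0,0,0,0]}}

```text
t: 7.98
position: [444.3, -235.7, 264.8]
ee_rot: [2.221, 2.221, 0.0]
contact_force: [0.6, -0.2, -3.1]
gripper_width: 40.1
grasp_force: 30.0
```

Emit:
{"fn": "jog_arm", "kwargs": {"gripper": [30,30,30,30,30,30], "translation": [[0,0,1.5],[0,0,3],[0,0,4],[0,0,4.5],[0,0,4.5],[0,0,4.5]], "roll": [0,0,0,0,0,0]}}

```text
t: 8.72
position: [444.2, -235.6, 260.3]
ee_rot: [-2.221, -2.221, 0.0]
contact_force: [0.2, 0.6, -1.0]
gripper_width: 39.9
grasp_force: 30.0
```

Emit:
{"fn": "jog_arm", "kwargs": {"gripper": [46,50,52,52,52,52,52,52,52,52,52], "translation": [[0,0,0.5],[0,0,0.5],[0,0,0.5],[0,0,0],[0,0,-20],[0,0,-50],[0,0,-90],[0,0,-130],[0,0,-140],[0,0,-140],[0,0,-140]], "roll": [0,0,0,0,0,0,0,0,0,0,0]}}

```text
t: 10.1
position: [443.8, -235.5, 398.7]
ee_rot: [-2.219, -2.219, 0.002]
contact_force: [0.1, 0.1, -0.9]
gripper_width: 48.5
grasp_force: 0.0
```

Run:
```python
from h import *
b=snap('side','d1');a=snap('wrist','w5'); s=env.observe(); print(s['position'].round(1),s['t'],s['gripper_width'])
A=cv2.resize(a[120:280,200:440,::-1],(600,400),interpolation=2)
B=cv2.resize(b[170:280,220:320,::-1],(400,440),interpolation=2)
o=np.zeros((440,800,3),np.uint8);o[:400,:600]=A;o[:,600:]=B[:,100:300]
cv2.imwrite('pics/w5c.png',o)
```

```text
[ 444.  -235.5  398.8] 10.2 47.95763694054749
```

View pics/w5c.png

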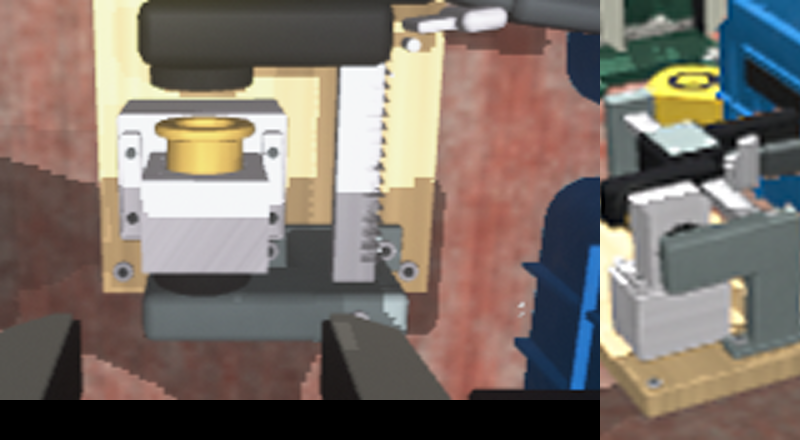

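w5: housing stands between the rails close to the fixed pad, flange facing the jaw. That was my tenth picture, so from here I work by numbers. Turn the hand to take grip and trigger.

Emit:
{"fn": "jog_arm", "kwargs": {"gripper": [100,100,100,100,100,100,100,100,100,100,100,100,100], "translation": [[20,20,0],[40,45,0],[60,70,0],[75,90,0],[87,106,0],[87,106,0],[87,106,0],[87,106,0],[87,106,0],[87,106,20],[87,106,40],[87,106,40],[87,106,40]], "roll": [0.18,0.36,0.54,0.72,0.9,1.08,1.26,1.44,1.57,1.57,1.57,1.57,1.57]}}

```text
t: 11.82
position: [550.5, -148.8, 360.3]
ee_rot: [3.141, 0.001, -0.0]
contact_force: [0.5, 0.4, -0.0]
gripper_width: 92.9
grasp_force: 0.0
```

Run:
```python
from h import *
s=env.observe(); print(s['position'].round(1),s['t'],s['qpos'].round(2),R.from_rotvec(s['ee_rot']).as_matrix().round(4))
```

```text
[ 550.5 -148.8  360.3] 11.825 [ 0.02  0.55  0.32  1.73 -0.21  0.9  -1.14] [[ 1.e+00  8.e-04 -0.e+00]
 [ 8.e-04 -1.e+00 -2.e-04]
 [-0.e+00  2.e-04 -1.e+00]]
```

Emit:
{"fn": "jog_arm", "kwargs": {"gripper": [100,100,100,100,100,100,100,85,75,72,72], "translation": [[0,0,25],[0,0,55],[0,0,80],[0,0,95],[0,0,100],[0,0,101],[0,0,101],[0,0,101],[0,0,101],[0,0,101],[0,0,101]], "roll": [0,0,0,0,0,0,0,0,0,0,0]}}

```text
t: 13.2
position: [550.3, -148.7, 259.3]
ee_rot: [-3.142, -0.001, -0.0]
contact_force: [0.4, -0.4, -0.4]
gripper_width: 67.4
grasp_force: 0.0
```

Emit:
{"fn": "jog_arm", "kwargs": {"gripper": [69,66,64,62,62], "translation": [[0,0,0],[0,0,0],[0,0,0],[0,0,0],[0,0,0]], "roll": [0,0,0,0,0]}}

```text
t: 13.82
position: [550.4, -147.1, 259.1]
ee_rot: [-3.139, -0.004, 0.001]
contact_force: [-0.0, 4.2, 0.9]
gripper_width: 57.9
grasp_force: 6.7
```

Emit:
{"fn": "jog_arm", "kwargs": {"gripper": [58,54,50,47,44,41,41], "translation": [[0,-3,0],[0,-5,0],[0,-6.5,0],[0,-7.5,0],[0,-8,0],[0,-8.5,0],[0,-8.5,0]], "roll": [0,0,0,0,0,0,0]}}

```text
t: 14.7
position: [550.5, -141.0, 259.3]
ee_rot: [3.14, 0.0, 0.002]
contact_force: [0.6, -0.2, -1.7]
gripper_width: 38.5
grasp_force: 9.3
```

Emit:
{"fn": "jog_arm", "kwargs": {"gripper": [39,39,48,58,66,70,70], "translation": [[0,-0.5,0],[0,-0.5,0],[0,4,0],[0,8,0],[0,12,0],[0,13,0],[0,13,0]], "roll": [0,0,0,0,0,0,0]}}

```text
t: 15.58
position: [549.9, -153.7, 259.2]
ee_rot: [3.141, 0.0, -0.001]
contact_force: [-0.3, -0.9, 0.6]
gripper_width: 64.9
grasp_force: 0.0
```

Emit:
{"fn": "jog_arm", "kwargs": {"gripper": [65,61,57,53,49,46,43,40,40], "translation": [[0,0,0],[0,-1,0],[0,-3,0],[0,-5,0],[0,-6.5,0],[0,-7.5,0],[0,-8,0],[0,-8.5,0],[0,-8.5,0]], "roll": [0,0,0,0,0,0,0,0,0]}}

```text
t: 16.7
position: [551.1, -145.2, 259.3]
ee_rot: [3.14, 0.001, 0.005]
contact_force: [4.2, -2.1, -4.2]
gripper_width: 37.9
grasp_force: 10.9
```

Emit:
{"fn": "jog_arm", "kwargs": {"gripper": [48,58,66,70,70], "translation": [[0,4,0],[0,8,0],[0,12,0],[0,13,0],[0,13,0]], "roll": [0,0,0,0,0]}}

```text
t: 17.32
position: [549.6, -158.4, 259.2]
ee_rot: [3.141, -0.0, -0.002]
contact_force: [0.2, 0.5, 0.5]
gripper_width: 64.9
grasp_force: 0.0
```

Emit:
{"fn": "jog_arm", "kwargs": {"gripper": [65,61,57,53,50,47,45,43,43], "translation": [[0,0,0],[0,-1,0],[0,-3,0],[0,-5,0],[0,-6.5,0],[0,-7.5,0],[0,-8,0],[0,-8.5,0],[0,-8.5,0]], "roll": [0,0,0,0,0,0,0,0,0]}}

```text
t: 18.45
position: [550.9, -149.9, 259.3]
ee_rot: [3.14, 0.001, 0.004]
contact_force: [2.8, -0.9, -2.9]
gripper_width: 40.5
grasp_force: 10.7
```

Emit:
{"fn": "jog_arm", "kwargs": {"gripper": [42,41,40,40], "translation": [[0,0,0],[0,0,0],[0,0,0],[0,0,0]], "roll": [0,0,0,0]}}

```text
t: 18.95
position: [551.1, -149.6, 259.3]
ee_rot: [3.14, 0.001, 0.005]
contact_force: [5.0, -2.0, -6.1]
gripper_width: 37.4
grasp_force: 11.8
```

Emit:
{"fn": "jog_arm", "kwargs": {"gripper": [48,58,66,70,70], "translation": [[0,4,0],[0,8,0],[0,12,0],[0,13,0],[0,13,0]], "roll": [0,0,0,0,0]}}

```text
t: 19.58
position: [549.7, -162.9, 259.3]
ee_rot: [3.141, -0.0, -0.002]
contact_force: [0.2, -0.2, -0.7]
gripper_width: 64.8
grasp_force: 0.0
```

Emit:
{"fn": "jog_arm", "kwargs": {"gripper": [65,61,57,54,52,50,48,47,47], "translation": [[0,0,0],[0,-1,0],[0,-3,0],[0,-5,0],[0,-6,0],[0,-7,0],[0,-7.5,0],[0,-7.5,0],[0,-7.5,0]], "roll": [0,0,0,0,0,0,0,0,0]}}

```text
t: 20.7
position: [550.4, -154.6, 259.2]
ee_rot: [3.141, 0.004, 0.0]
contact_force: [-0.9, 1.5, 1.7]
gripper_width: 44.9
grasp_force: 21.1
```

Emit:
{"fn": "jog_arm", "kwargs": {"gripper": [46,45,44,44,44], "translation": [[0,-0.3,0],[0,-0.6,0],[0,-0.8,0],[0,-0.8,0],[0,-0.8,0]], "roll": [0,0,0,0,0]}}

```text
t: 21.32
position: [550.7, -154.1, 259.3]
ee_rot: [3.141, 0.001, 0.002]
contact_force: [0.9, -0.1, -3.0]
gripper_width: 41.7
grasp_force: 21.1
```

Emit:
{"fn": "jog_arm", "kwargs": {"gripper": [43,42,41,40,40,40], "translation": [[0,-0.3,0],[0,-0.6,0],[0,-0.8,0],[0,-1,0],[0,-1,0],[0,-1,0]], "roll": [0,0,0,0,0,0]}}

```text
t: 22.08
position: [551.1, -153.6, 259.4]
ee_rot: [3.14, -0.0, 0.005]
contact_force: [5.4, -2.1, -5.0]
gripper_width: 37.7
grasp_force: 19.4
```

Emit:
{"fn": "jog_arm", "kwargs": {"gripper": [48,58,66,70,70], "translation": [[0,4,0],[0,9,0],[0,13,0],[0,14,0],[0,14,0]], "roll": [0,0,0,0,0]}}

```text
t: 22.7
position: [549.7, -167.3, 259.4]
ee_rot: [-3.141, 0.0, 0.002]
contact_force: [1.3, 2.4, 0.5]
gripper_width: 65.2
grasp_force: 1.0
```

Emit:
{"fn": "jog_arm", "kwargs": {"gripper": [65,61,57,54,52,50,48,46,45,44,44], "translation": [[0,0,0],[0,-1,0],[0,-3,0],[0,-5,0],[0,-6,0],[0,-7,0],[0,-8,0],[0,-8.5,0],[0,-9,0],[0,-9,0],[0,-9,0]], "roll": [0,0,0,0,0,0,0,0,0,0,0]}}

```text
t: 24.08
position: [549.9, -158.6, 259.3]
ee_rot: [3.141, 0.001, -0.001]
contact_force: [-1.7, 1.3, 5.3]
gripper_width: 42.0
grasp_force: 19.8
```

Emit:
{"fn": "jog_arm", "kwargs": {"gripper": [43,42,41,40,40,40], "translation": [[0,-0.3,0],[0,-0.6,0],[0,-0.8,0],[0,-1,0],[0,-1,0],[0,-1,0]], "roll": [0,0,0,0,0,0]}}

```text
t: 24.82
position: [550.4, -158.0, 259.4]
ee_rot: [3.139, -0.001, 0.002]
contact_force: [-0.8, -3.3, 2.4]
gripper_width: 37.9
grasp_force: 16.7
```

Emit:
{"fn": "jog_arm", "kwargs": {"gripper": [48,58,66,70,70], "translation": [[0,4,0],[0,9,0],[0,13,0],[0,14,0],[0,14,0]], "roll": [0,0,0,0,0]}}

```text
t: 25.45
position: [550.3, -170.8, 258.9]
ee_rot: [-3.141, -0.001, 0.0]
contact_force: [0.4, 0.8, -0.0]
gripper_width: 64.8
grasp_force: 0.0
```

Emit:
{"fn": "jog_arm", "kwargs": {"gripper": [65,61,57,54,52,50,49,48,48], "translation": [[0,0,0],[0,-1,0],[0,-3,0],[0,-5,0],[0,-6,0],[0,-7,0],[0,-7.3,0],[0,-7.5,0],[0,-7.5,0]], "roll": [0,0,0,0,0,0,0,0,0]}}

```text
t: 26.58
position: [550.4, -163.5, 259.1]
ee_rot: [3.141, 0.003, 0.001]
contact_force: [2.6, 2.1, -6.0]
gripper_width: 45.2
grasp_force: 20.5
```

Emit:
{"fn": "jog_arm", "kwargs": {"gripper": [47,46,46,46], "translation": [[0,-0.3,0],[0,-0.6,0],[0,-0.6,0],[0,-0.6,0]], "roll": [0,0,0,0]}}

```text
t: 27.08
position: [550.5, -163.2, 259.2]
ee_rot: [3.141, 0.001, 0.002]
contact_force: [4.2, -1.3, -9.1]
gripper_width: 43.8
grasp_force: 21.1
```

Emit:
{"fn": "jog_arm", "kwargs": {"gripper": [45,44,44,44], "translation": [[0,-0.3,0],[0,-0.6,0],[0,-0.6,0],[0,-0.6,0]], "roll": [0,0,0,0]}}

```text
t: 27.58
position: [550.8, -162.9, 259.3]
ee_rot: [3.14, 0.0, 0.003]
contact_force: [5.1, -1.4, -10.1]
gripper_width: 41.9
grasp_force: 21.2
```

Force is flat at 21 N, so the bush is still moving in. Continue.

Emit:
{"fn": "jog_arm", "kwargs": {"gripper": [43,42,42,42], "translation": [[0,-0.2,0],[0,-0.4,0],[0,-0.4,0],[0,-0.4,0]], "roll": [0,0,0,0]}}

```text
t: 28.08
position: [551.0, -162.4, 259.3]
ee_rot: [3.14, 0.001, 0.004]
contact_force: [4.8, -1.7, -10.6]
gripper_width: 40.2
grasp_force: 24.4
```

Emit:
{"fn": "jog_arm", "kwargs": {"gripper": [41,40,40,40], "translation": [[0,-0.2,0],[0,-0.4,0],[0,-0.4,0],[0,-0.4,0]], "roll": [0,0,0,0]}}

```text
t: 28.58
position: [550.6, -161.1, 259.4]
ee_rot: [-3.141, 0.003, -0.002]
contact_force: [4.9, 1.0, -7.9]
gripper_width: 37.8
grasp_force: 7.5
```

Emit:
{"fn": "jog_arm", "kwargs": {"gripper": [48,58,66,70,70], "translation": [[0,4,0],[0,9,0],[0,12,0],[0,13,0],[0,13,0]], "roll": [0,0,0,0,0]}}

```text
t: 29.2
position: [549.7, -174.9, 259.8]
ee_rot: [3.142, -0.001, -0.002]
contact_force: [0.4, 2.4, 0.1]
gripper_width: 65.3
grasp_force: 1.1
```

Emit:
{"fn": "jog_arm", "kwargs": {"gripper": [65,61,57,55,53,52,52], "translation": [[0,0,0],[0,-1,0],[0,-3,0],[0,-4,0],[0,-5,0],[0,-5.5,0],[0,-5.5,0]], "roll": [0,0,0,0,0,0,0]}}

```text
t: 30.08
position: [550.0, -167.5, 259.6]
ee_rot: [-3.139, -0.004, 0.003]
contact_force: [-0.6, 6.4, 4.2]
gripper_width: 48.9
grasp_force: 8.6
```

Emit:
{"fn": "jog_arm", "kwargs": {"gripper": [51,50,49,48,48], "translation": [[0,-2,0],[0,-2.5,0],[0,-3,0],[0,-3,0],[0,-3,0]], "roll": [0,0,0,0,0]}}

```text
t: 30.7
position: [550.0, -165.3, 259.6]
ee_rot: [-3.14, -0.004, 0.002]
contact_force: [-1.7, 4.9, 5.2]
gripper_width: 44.8
grasp_force: 9.9
```

Emit:
{"fn": "jog_arm", "kwargs": {"gripper": [47,46,46,46], "translation": [[0,-0.4,0],[0,-0.6,0],[0,-0.6,0],[0,-0.6,0]], "roll": [0,0,0,0]}}

```text
t: 31.2
position: [550.0, -164.5, 259.6]
ee_rot: [-3.14, -0.004, 0.002]
contact_force: [-2.6, 5.7, 6.3]
gripper_width: 43.1
grasp_force: 11.3
```

Emit:
{"fn": "jog_arm", "kwargs": {"gripper": [45,44,44,44], "translation": [[0,-1.5,0],[0,-2,0],[0,-2,0],[0,-2,0]], "roll": [0,0,0,0]}}

```text
t: 31.7
position: [550.1, -163.5, 259.6]
ee_rot: [3.141, 0.005, -0.001]
contact_force: [-1.4, 3.4, 5.2]
gripper_width: 41.8
grasp_force: 17.4
```

Emit:
{"fn": "jog_arm", "kwargs": {"gripper": [43,42,42,42], "translation": [[0,-0.4,0],[0,-0.6,0],[0,-0.6,0],[0,-0.6,0]], "roll": [0,0,0,0]}}

```text
t: 32.2
position: [550.3, -162.8, 259.6]
ee_rot: [3.141, 0.007, -0.0]
contact_force: [-0.5, 3.7, 5.0]
gripper_width: 40.0
grasp_force: 24.2
```

Emit:
{"fn": "jog_arm", "kwargs": {"gripper": [41.5,41.5,41.5], "translation": [[0,-0.2,0],[0,-0.3,0],[0,-0.3,0]], "roll": [0,0,0]}}

```text
t: 32.58
position: [550.3, -162.6, 259.6]
ee_rot: [3.141, 0.006, -0.0]
contact_force: [-2.4, 2.5, 5.7]
gripper_width: 39.7
grasp_force: 25.6
```

Emit:
{"fn": "jog_arm", "kwargs": {"gripper": [48,58,66,72,80,90,100,100], "translation": [[0,4,0],[0,9,0],[0,11,0],[0,12,0],[0,12,0],[0,12,0],[0,12,0],[0,12,0]], "roll": [0,0,0,0,0,0,0,0]}}

```text
t: 33.58
position: [550.2, -174.6, 259.2]
ee_rot: [3.141, 0.001, -0.0]
contact_force: [-0.6, 0.7, -0.3]
gripper_width: 92.7
grasp_force: 0.0
```

The force climbed to 25.6 N with the jaw standing still at the expected home position, so the bush is seated. Next, the release tab: shut fingers, coming down in front of it.

Emit:
{"fn": "jog_arm", "kwargs": {"gripper": [100,100,100,60,30,0,0,0,0,0,0,0,0], "translation": [[0,0,-40],[0,0,-80],[0,5,-90],[-10,35,-90],[-21,60,-90],[-21,67,-90],[-21,67,-90],[-21,67,-90],[-21,67,-70],[-21,67,-45],[-21,67,-25],[-21,67,-17],[-21,67,-17]], "roll": [0,0,0,0,0,0,0,0,0,0,0,0,0]}}

```text
t: 35.2
position: [529.7, -240.7, 276.0]
ee_rot: [-3.141, -0.003, 0.001]
contact_force: [-0.5, 1.0, 0.7]
gripper_width: 1.1
grasp_force: 0.0
```

Run:
```python
from h import *
c=snap('scene','s2');b=snap('side','d2'); s=env.observe(); print(s['position'].round(1),s['t'],s['gripper_width'])
for f in('s2','d2'):
  for p in((529,-206,107),(529,-190,107),(596,-153,85)): print(f,p,proj(f,np.array(p)).round(1))
```

```text
[ 529.8 -241.3  277. ] 35.3 0.4909306170002687
s2 (529, -206, 107) [284.  211.8]
s2 (529, -190, 107) [279.8 208.1]
s2 (596, -153, 85) [296.1 198.2]
d2 (529, -206, 107) [288.3 209. ]
d2 (529, -190, 107) [285.4 206.7]
d2 (596, -153, 85) [301.6 204.3]
```

Emit:
{"fn": "jog_arm", "kwargs": {"gripper": [0,0,0,0,0,0], "translation": [[0,-6,0],[0,-12,0],[0,-16,0],[0,-19,0],[0,-21,0],[0,-21,0]], "roll": [0,0,0,0,0,0]}}

```text
t: 36.05
position: [529.3, -220.3, 276.2]
ee_rot: [-3.142, -0.002, 0.0]
contact_force: [-0.3, 0.3, 0.9]
gripper_width: 0.4
grasp_force: 0.0
```

Emit:
{"fn": "jog_arm", "kwargs": {"gripper": [0,0,0,0,0], "translation": [[0,-2,0],[0,-4,0],[0,-6,0],[0,-8,0],[0,-8,0]], "roll": [0,0,0,0,0]}}

```text
t: 36.67
position: [529.1, -212.7, 276.3]
ee_rot: [3.141, 0.001, -0.0]
contact_force: [-0.9, -2.6, 0.3]
gripper_width: 0.7
grasp_force: 1.0
```

Emit:
{"fn": "jog_arm", "kwargs": {"gripper": [0,0,0,0,0], "translation": [[0,-3,0],[0,-6,0],[0,-9,0],[0,-12,0],[0,-12,0]], "roll": [0,0,0,0,0]}}

```text
t: 37.3
position: [529.4, -199.4, 276.2]
ee_rot: [-3.14, -0.003, 0.001]
contact_force: [-0.9, -1.2, -1.0]
gripper_width: 0.3
grasp_force: 0.7
```

Emit:
{"fn": "jog_arm", "kwargs": {"gripper": [0,0,0,0,0,0,0,0,0,0], "translation": [[0,-4,0],[0,-8,0],[0,-12,0],[0,-16,0],[0,-20,0],[0,-24,0],[0,-28,0],[0,-32,0],[0,-35,0],[0,-35,0]], "roll": [0,0,0,0,0,0,0,0,0,0]}}

```text
t: 38.55
position: [529.5, -164.4, 276.2]
ee_rot: [-3.14, -0.003, -0.0]
contact_force: [-0.6, -1.6, -0.1]
gripper_width: 0.6
grasp_force: 0.6
```

Run:
```python
from h import *
snap('side','d3');snap('scene','s3'); s=env.observe(); print(s['position'].round(1),s['t'],s['contact_force'].round(1))
# black grip tip search: track by template from d0 (grip tip+shell) along motion
a=cv2.imread('pics/d0.png');
for f in('d2','d3'):
    b=cv2.imread(f'pics/{f}.png')
    t=a[188:212,262:304]  # shell top plate / trigger / grip
    r=cv2.matchTemplate(b[150:260,220:340],t,cv2.TM_CCOEFF_NORMED);_,m,_,l=cv2.minMaxLoc(r); print(f,m,l[0]+220-262,l[1]+150-188)
p=np.array([497,-140,102.]);
for dy in(-25,0,20): print(dy,proj('d0',p+[0,dy,0])-proj('d0',p))
```

```text
[ 529.6 -164.8  276.3] 38.65 [-1.1 -1.5 -0.2]
d2 0.5449667572975159 -25 39
d3 0.48135310411453247 13 3
-25 [4.07777488 3.43648576]
0 [0. 0.]
20 [-3.16591235 -2.6680268 ]
```

Emit:
{"fn": "jog_arm", "kwargs": {"gripper": [0,0,0,0,0,0,0,0,0,0,0,0,0,0], "translation": [[0,-4,0],[0,-8,0],[0,-8,0],[0,-2,0],[0,6,0],[0,16,0],[0,20,0],[0,20,-20],[0,20,-60],[0,20,-100],[-30,50,-120],[-60,80,-120],[-80,90,-120],[-80,90,-120]], "roll": [0,0,0,0,0,0,0,-0.18,-0.36,-0.54,-0.72,-0.9,-1.08,-1.26]}}

```text
t: 40.4
position: [447.3, -257.2, 396.5]
ee_rot: [-2.536, -1.853, 0.002]
contact_force: [0.1, -0.3, 0.1]
gripper_width: 0.4
grasp_force: 0.0
```

Emit:
{"fn": "jog_arm", "kwargs": {"gripper": [0,0,0,0], "translation": [[0,0,0],[0,0,0],[0,0,0],[0,0,0]], "roll": [-0.16,-0.31,-0.31,-0.31]}}

```text
t: 40.9
position: [449.3, -255.6, 396.3]
ee_rot: [-2.224, -2.219, -0.0]
contact_force: [-0.0, -0.4, 0.1]
gripper_width: 0.4
grasp_force: 0.0
```

Run:
```python
from h import *
a=snap('wrist','w7'); s=env.observe(); print(s['position'].round(1),s['t'],s['contact_force'].round(1))
h=cv2.cvtColor(a,cv2.COLOR_RGB2HSV)
# nest area mask
for p in ((444,-255,85),(444,-225,110),(444,-221,85),(444,-178,85),(562,-85,99),(529,-163,107)): print(p,proj('w7',np.array(p)).round(0))
m=((h[:,:,0]>14)&(h[:,:,0]<28)&(h[:,:,1]>165)).astype(np.uint8)
n,l,st,ce=cv2.connectedComponentsWithStats(m)
for i in range(1,n):
    if st[i,4]>40:
        x,y,w,hh,A=st[i]; print('brass',st[i],[atz('w7',x+w/2,v,102).round(1)[:2].tolist() for v in(y,y+hh)])
for f in('w5',):
    b=cv2.cvtColor(cv2.imread('pics/w5.png'),cv2.COLOR_BGR2HSV)
    m=((b[:,:,0]>14)&(b[:,:,0]<28)&(b[:,:,1]>165)).astype(np.uint8)
    n,l,st,ce=cv2.connectedComponentsWithStats(m)
    print('w5',[list(t) for t in st[1:] if t[4]>40])
```

```text
[ 449.3 -255.5  396.2] 40.95 [ 0.3 -0.3  1.2]
(444, -255, 85) [273. 202.]
(444, -225, 110) [272. 171.]
(444, -221, 85) [273. 161.]
(444, -178, 85) [272. 107.]
(562, -85, 99) [444. -36.]
(529, -163, 107) [390.  84.]
w5 []
```

Run:
```python
from h import *
def prof(f,u,v0,v1):
    a=cv2.imread(f'pics/{f}.png');h=cv2.cvtColor(a,cv2.COLOR_BGR2HSV)
    print(f,' '.join(f"{v}:{'/'.join(map(str,h[v,u]))}" for v in range(v0,v1,2)))
prof('w5',282,140,230); prof('w7',273,84,220)
for p in ((444,-218.5,104),(444,-222,104),(444,-221,110),(444,-217,102)): print(p,proj('w7',np.array(p)).round(1))
```

```text
w5 140:21/35/73 142:24/38/68 144:25/46/61 146:23/58/57 148:22/41/69 150:21/36/71 152:20/32/71 154:20/32/71 156:18/86/115 158:20/85/212 160:8/9/116 162:0/9/118 164:168/10/126 166:19/44/180 168:26/124/244 170:21/138/228 172:21/137/195 174:26/124/244 176:22/136/232 178:24/130/244 180:24/129/244 182:24/128/244 184:25/126/244 186:25/125/244 188:24/125/242 190:150/4/120 192:120/7/188 194:100/3/248 196:100/3/248 198:100/3/248 200:110/3/248 202:100/3/248 204:110/3/248 206:110/3/245 208:140/8/195 210:141/9/195 212:137/9/196 214:141/9/196 216:141/9/195 218:139/11/194 220:140/8/193 222:141/9/194 224:141/9/191 226:135/11/189 228:141/10/181
w7 84:22/92/80 86:19/100/186 88:18/100/187 90:18/100/188 92:19/100/189 94:18/98/201 96:19/97/210 98:19/96/210 100:21/84/221 102:32/39/247 104:31/39/247 106:31/38/247 108:31/38/247 110:31/38/247 112:31/37/247 114:31/38/247 116:31/37/247 118:31/39/247 120:31/39/247 122:31/39/247 124:31/39/247 126:31/38/247 128:31/38/247 130:31/38/247 132:31/38/247 134:31/37/247 136:31/37/247 138:32/42/243 140:18/10/129 142:60/1/171 144:105/2/248 146:105/2/248 148:105/2/248 150:105/2/248 152:105/2/248 154:105/2/248 156:105/2/248 158:110/3/243 160:23/123/237 162:21/126/229 164:21/126/223 166:25/117/245 168:20/101/185 170:108/7/191 172:105/2/248 174:105/2/248 176:105/2/248 178:100/3/248 180:100/3/248 182:105/2/248 184:100/3/248 186:100/3/248 188:100/3/248 190:105/2/248 192:110/3/248 194:110/3/248 196:110/3/248 198:110/3/248 200:137/9/195 202:133/9/196 204:137/9/195 206:135/11/193 208:135/10/201 210:120/4/59 212:90/5/56 214:105/9/59 216:99/23/111 218:98/24/128
(444, -218.5, 104) [272.  161.4]
(444, -222, 104) [272.1 165.9]
(444, -221, 110) [271.9 165.7]
(444, -217, 102) [272.1 159.1]
```

Run:
```python
from h import *
h=cv2.cvtColor(cv2.imread('pics/w7.png'),cv2.COLOR_BGR2HSV)
print([(v,h[v,273].tolist()) for v in range(56,86,2)])
print([(v,h[v,273].tolist()) for v in range(157,174)])
for v,z in((159,102),(170,110),(169,102),(199.5,110),(82,70),(84,70)): print(v,z,atz('w7',273,v,z).round(1))
for v,z in((165.5,102),(190,110),(189,102),(207.5,110)): print('w5',v,z,atz('w5',282,v,z).round(1))
```

```text
[(56, [21, 33, 78]), (58, [23, 29, 79]), (60, [27, 29, 78]), (62, [23, 29, 78]), (64, [27, 33, 78]), (66, [25, 43, 71]), (68, [26, 58, 62]), (70, [25, 73, 59]), (72, [24, 55, 70]), (74, [26, 50, 72]), (76, [25, 46, 72]), (78, [24, 49, 73]), (80, [24, 54, 71]), (82, [27, 77, 60]), (84, [22, 92, 80])]
[(157, [105, 2, 248]), (158, [110, 3, 243]), (159, [20, 106, 142]), (160, [23, 123, 237]), (161, [26, 115, 244]), (162, [21, 126, 229]), (163, [20, 114, 163]), (164, [21, 126, 223]), (165, [26, 117, 245]), (166, [25, 117, 245]), (167, [23, 121, 241]), (168, [20, 101, 185]), (169, [130, 6, 136]), (170, [108, 7, 191]), (171, [105, 2, 248]), (172, [105, 2, 248]), (173, [105, 2, 248])]
159 102 [ 444.7 -217.   102. ]
170 110 [ 444.8 -224.2  110. ]
169 102 [ 444.7 -224.7  102. ]
199.5 110 [ 444.6 -247.1  110. ]
82 70 [ 444.5 -158.5   70. ]
84 70 [ 444.5 -160.    70. ]
w5 165.5 102 [ 445.3 -201.8  102. ]
w5 190 110 [ 445.3 -219.6  110. ]
w5 189 102 [ 445.3 -220.5  102. ]
w5 207.5 110 [ 445.3 -233.6  110. ]
```

```bash
python3 -c "
from station import env
print(env.close_job())"
```

```text
the job is handed in; nothing more can be done
None
```

I handed the job in at about 41 s. By my readings, the housing stands loose in the nest with its bush pressed home (squeeze peaked near 26 N, jaw stopped dead, no gap I could measure to within about 1 mm), and the jaw is released and slid back about 60 mm. The final state was checked by numbers and pixel values, since I had used all ten pictures.

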